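# Change over the parts boxes

## Robot

A 7-joint arm with a two-finger parallel gripper is mounted at the origin on a cart in front of the work surface, level with it; the furniture and walls round the work are solid. World frame = base frame: x ahead of the robot, y to its left, z up, the work surface at z = 0. Lengths are in m, angles in rad, forces in N, time in s.
With the tool pointing down it reaches from about 0.4 to 0.85 m from the base axis. Payload 4.5 kg.
Tool frame: the origin (TCP) lies on the centre line of the jaws, within the pads' length; the fingertips stand 11 mm ahead of it and the grasp point (between the pads) lies 8 mm behind it; z points along the fingers, y is the line along which they close (so a half turn about z gives the same grasp; the last joint's range is limited). The gripper opens to 88 mm and grips with 3 to 60 N. Pads are 18 mm wide; open, the fingers measure 123 mm over their backs; the gripper's body (75 mm by 187 mm) begins 45 mm behind the grasp point.
Start: joints at [0.034, 0.689, -0.195, 1.565, 0.157, 0.902, -0.215], TCP at [0.625, 0, 0.25] pointing down, gripper open.
Joint ranges: [-3.01, 3.01], [-0.46, 2.08], [-1.47, 1.51], [0.13, 2.56], [-1, 4.14], [0.04, 2.09], [-2.66, 2.66]. Speed limits (rad/s): [2.57, 2.57, 3.14, 3.14, 3.14, 3.14, 3.14].

## Interface

Orientations are given as a unit quaternion [x, y, z, w].
In Python, from plant import * gives the robot as it stands. The module is installed in compiled form; this text tells all that it offers.
- The arm moves only by the tool send_rows, never from a script. Its argument "motion" is a list of rows, each an object of numbers: "x", "y", "z": the shift along the tool's x, y, z in cm; "rx", "ry", "rz": the turn, a rotation vector about the tool's x, y, z in rad; "jaw": the finger opening in cm, from 0 to 8.81. In form: [{"x": .., "y": .., "z": .., "rx": .., "ry": .., "rz": .., "jaw": ..}, ...]. A call has exactly 5 rows; each row shifts and turns the commanded pose from where the row before left it, along the tool's axes as they then stand; what a row does not reach is not made up. A row lasts 1/10 s, in which the tool goes at most 50 mm and 8.59 degrees, less where a joint would pass 70% of its speed; a pose out of reach is approached as far as the arm can. A call is refused whole if a number of a shift passes 5 or a number of a turn 0.15, either way. A call with a gripper value outside its range is refused whole. The fingers move at their own pace and stop on an object; "grip_force" is the grip in N (left out, the last holds). Time passes only in rows, so rows that do not move let the fingers close, or fill a call up. It gives the time, the measured TCP pose, the force, the opening and the grip force at its end, in the units of the state.
- get_state(): the state, without advancing time (a new reading comes with each control period).
- snapshot(name): name is "scene" or "top"; returns a dict with "img" (400x640x3 uint8, red, green, blue), "vertical_fov" (degrees; the focal length in pixels is half the picture's height over the tangent of half this angle, whatever the lens; pixels are square), "cx", "cy" (the principal point, pixels), "extrinsics" (4x4, takes a point from camera to world coordinates). Camera axes: x right, y up, looking along -z (the intrinsics and any distortion apply to the point x, -y, -z); pixel columns grow to the right and rows downward; lengths in m; the calibration is good to about 2 mm. A picture is of the moment at which its call begins. There is no depth.
- finish_job(): hands the job in; it is judged then, once.
The state is a dict: "clock": time; "q": joint angles; "qd": joint speeds; "joint_torque": joint torques, N m; "tool_pos": TCP position; "eef_rot": TCP orientation; "contact_force": force on the tool from outside, world axes, zero at the start; "moment": the same for the moment, N m; "opening": opening from 0.0 (shut) to 1.0 (fully open); "finger_force": force on a finger pad.
Only numpy, scipy, OpenCV 4.12 (cv2) and the standard library are available. Lean on these libraries where they do the work, as an engineer would, in place of code of your own. Each camera call takes 0.05 s, during which the arm holds its last target. There are 200 camera calls.

## Task

Two parts boxes with hinged lids stand on the bench: we are done with the narrow one, which is open, and now need the wide one, which is shut. Using only the fingertips, tip the narrow box's lid over so that it falls shut, and lift the wide box's lid by its upturned front lip and tip it back past upright, so that it stays open by itself against its stop; either may come first. Be gentle, do not pinch or pick up anything, leave the boxes standing where they are and do not disturb the jar, clip, tape roll or battery round them.

Things in the scene. Friction and masses are not known exactly. Their poses are not given: they have to be found in the camera images.
- wide_box: the wide parts box, grey painted sheet metal, open-topped under its hinged lid; 100 mm deep (x) by 150 mm wide (y), rim 70 mm above the table, about 2 kg, loose on rubber feet. Origin: centre of its underside; +x runs from its front towards its hinge side, z up. Hinge axis of the lid: parallel to y, 52 mm along +x from the origin and 72 mm up. Which box is left and which right varies; its front is turned towards the robot's right by 40 to 85 degrees
- narrow_box: the narrow parts box, grey painted sheet metal, open-topped under its hinged lid; 100 mm deep (x) by 86 mm wide (y), rim 70 mm above the table, about 2 kg, loose on rubber feet. Origin: centre of its underside; +x runs from its front towards its hinge side, z up. Hinge axis of the lid: parallel to y, 52 mm along +x from the origin and 72 mm up. Which box stands on the left and which on the right varies
- wide_lid (a joint): lid of the wide parts box, angle in rad: 0 = shut, 1.57 = plate upright, 1.85 = leaning back against its stop. About 0.12 kg, free hinge with slight damping and no latch or spring: it falls shut below about 1.53 and falls back onto the stop above it. Starts shut
- narrow_lid (a joint): lid of the narrow parts box, angle in rad: 0 = shut, 1.57 = plate upright, 1.85 = leaning back against its stop. About 0.12 kg, free hinge with slight damping and no latch or spring: it falls shut below about 1.53 and falls back onto the stop above it. Starts open, at or falling back to its stop
- wide_lip (a point): middle of the free edge of the lip of the wide lid. The lid is a flat plate 4 mm thick to just past the box's front wall; there a lip 48 mm wide, 40 mm long, 4 mm thick bends outwards and up at 45 degrees, with room for fingertips beneath. Lid shut: this point is 132 mm in front of the hinge axis (30 mm off the front wall) and 28 mm above it, its axes those of the box; they turn with the lid
- narrow_lip (a point): middle of the free edge of the lip of the narrow lid. The lid is a flat plate 4 mm thick to just past the box's front wall; there a lip 48 mm wide, 40 mm long, 4 mm thick bends outwards and up at 45 degrees, with room for fingertips beneath. Lid shut: this point is 132 mm in front of the hinge axis (30 mm off the front wall) and 28 mm above it, its axes those of the box; they turn with the lid
- jar: clear jar with a black cap, 60 mm across and 69 mm tall, loose; origin at the centre of its underside. Bystander
- clip: yellow strap clip lying flat, 36x50x17 mm, loose; origin at the centre of its underside. Bystander
- tape: roll of black tape lying flat, 66 mm across, 18 mm tall, loose; origin at the centre of its underside. Bystander
- battery: AA cell lying down, 14x51x14 mm, loose; origin at the centre of its underside, long axis y. Bystander

How it is judged:
At the end, for the whole second after the job is handed in: The wide lid rests open within 0.1 rad of its stop (over 1.75 rad), the narrow lid is shut (under 0.06 rad), both at rest; both boxes upright, still, and within 25 mm of where they stood; jar, clip, tape and battery within 20 mm of where they were (value of joint wide_lid above 1.75 rad and value of joint narrow_lid below 0.06 rad and velocity of joint wide_lid between -0.1 and 0.1 rad/s and distance of each of wide_box, narrow_box from where it was at the start of the episode below 0.025 m and angle between each of wide_box, narrow_box's own z axis and vertical below 0.05 rad and linear speed of each of wide_box, narrow_box below 0.02 m/s and velocity of joint narrow_lid between -0.1 and 0.1 rad/s and distance of each of jar, clip, tape, battery from where it was at the start of the episode below 0.02 m); the robot touches nothing.
It fails at once if a box is shifted more than 25 mm (distance of any of wide_box, narrow_box from where it was at the start of the episode above 0.025 m).
It fails at once if a box is lifted or tipped (more than 10 mm or 0.15 rad) (height (world z) of any of wide_box, narrow_box above 0.01 m or angle between any of wide_box, narrow_box's own z axis and vertical above 0.15 rad).
It fails at once if a box or its lid is pinched or pressed hard by the fingers (over 25 N) (contact force between the fingers and wide_box above 25 N or contact force between the fingers and narrow_box above 25 N).
It fails at once if a bystander is moved more than 20 mm or lifted (distance of any of jar, clip, tape, battery from where it was at the start of the episode above 0.02 m).
It also fails if it takes over 61 s, if anything falls off the work surface, if the arm or the gripper's body presses on something with over 40 N, if the wrist force passes 120 N, or if a joint passes its speed limit or range.

## Working session

There is one attempt and no reset: what is moved stays moved. The work goes in short steps, Python scripts to look and compute and a tool call to move; the robot and the scene stay as the last step left them, time stands still between calls to the robot, and variables do not carry over. Pictures are saved under pics/ and viewed, at most 10 in all, crops included, and the job is handed in when it is done.

Besides the shell and the picture viewer there is one more tool, called after "Call:" as name(argument=value, ...) on one line, values as JSON. send_rows: Moves the arm, as the interface text tells. Its arguments: {"type":"object","properties":{"motion":{"type":"array"},"grip_force":{"type":"number"}},"required":["motion"]}

```bash
mkdir -p pics
python3 - <<'E'
from plant import *
import cv2,numpy as np,pickle
d={}
for n in("scene","top"):
    s=snapshot(n); d[n]=s; cv2.imwrite(f"pics/{n}0.png",s["img"][:,:,::-1])
    print(n,s["vertical_fov"],s["cx"],s["cy"],np.round(s["extrinsics"],3).tolist(),[k for k in s])
pickle.dump(d,open("s0.pkl","wb"))
s=get_state();print({k:np.round(v,3).tolist() for k,v in s.items()})
E
```

```text
scene 57.87863747878623 321.25771429877176 197.17082929214524 [[0.664, 0.491, -0.563, 0.067], [-0.747, 0.424, -0.512, -0.43], [-0.013, 0.761, 0.648, 0.668], [0.0, 0.0, 0.0, 1.0]] ['img', 'vertical_fov', 'cx', 'cy', 'extrinsics']
top 56.05019784380773 320.1156967279505 196.51582269907274 [[-0.012, 0.996, -0.087, 0.45], [-1.0, -0.012, 0.007, 0.028], [0.005, 0.087, 0.996, 1.161], [0.0, 0.0, 0.0, 1.0]] ['img', 'vertical_fov', 'cx', 'cy', 'extrinsics']
{'clock': 0.1, 'q': [0.034, 0.69, -0.195, 1.566, 0.157, 0.902, -0.215], 'qd': [0.0, -0.004, 0.001, -0.004, 0.001, -0.0, 0.001], 'joint_torque': [-0.003, -52.85, -1.271, -15.384, -0.053, 0.002, 0.0], 'tool_pos': [0.624, -0.0, 0.249], 'eef_rot': [0.707, 0.707, -0.001, -0.001], 'contact_force': [0.472, -0.58, 0.114], 'moment': [0.007, -0.004, 0.021], 'finger_force': 0.0, 'opening': 1.0}
```

View pics/scene0.png

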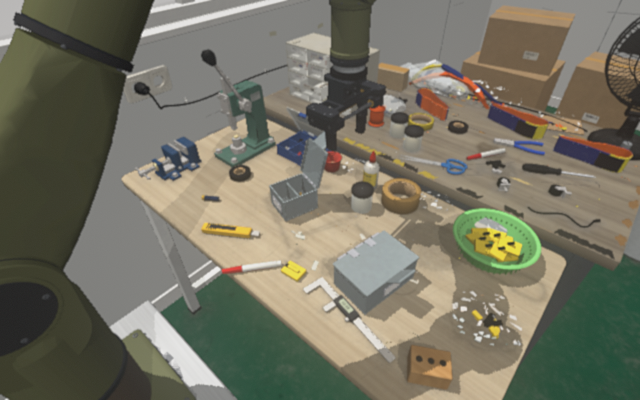

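View pics/top0.png

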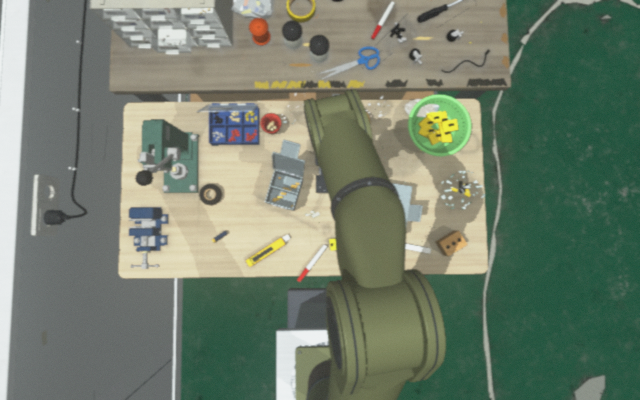

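Run:
```python
import cv2
a=cv2.imread("pics/scene0.png")
b=cv2.resize(a[220:320,310:450],None,fx=5.5,fy=5.5,interpolation=cv2.INTER_CUBIC);cv2.imwrite("pics/c1.png",b)
t=cv2.imread("pics/top0.png")
x=cv2.resize(a[125:225,255:355],(600,600),interpolation=cv2.INTER_CUBIC);cv2.imwrite("pics/c2.png",x)
```

```text
(no output)
```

View pics/c1.png

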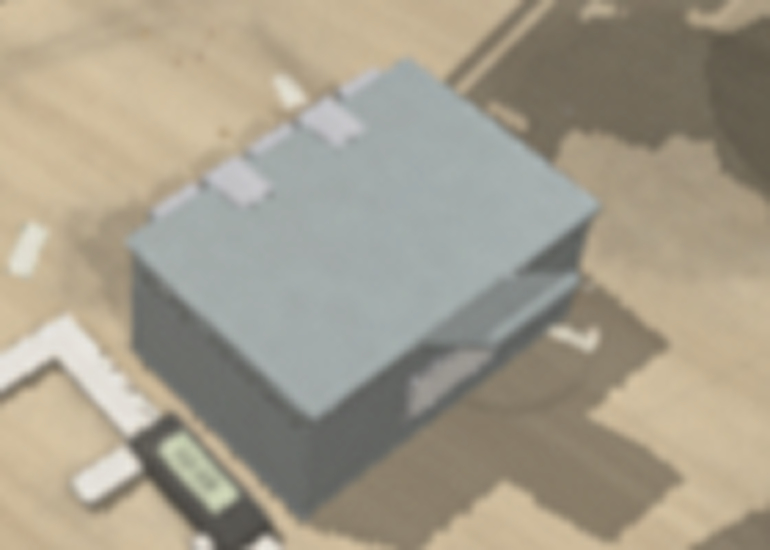

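View pics/c2.png

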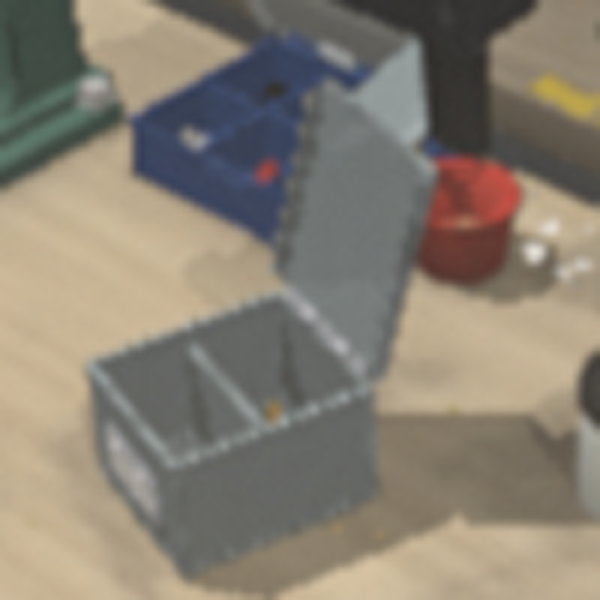

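```bash
cat > h.py <<'E'
import numpy as np,pickle
from scipy.optimize import least_squares
d=pickle.load(open("s0.pkl","rb"))
def proj(P,s):
    E=s["extrinsics"];P=(np.atleast_2d(P)-E[:3,3])@E[:3,:3]
    f=200/np.tan(np.radians(s["vertical_fov"])/2)
    return np.c_[s["cx"]-f*P[:,0]/P[:,2],s["cy"]+f*P[:,1]/P[:,2]]
def ray(uv,z,s):
    f=200/np.tan(np.radians(s["vertical_fov"])/2);E=s["extrinsics"]
    v=E[:3,:3]@np.array([(uv[0]-s["cx"])/f,-(uv[1]-s["cy"])/f,-1]);o=E[:3,3]
    return o+v*(z-o[2])/v[2]
def w(p,L):
    c,s=np.cos(p[2]),np.sin(p[2]);L=np.array(L,float)
    return np.c_[p[0]+c*L[:,0]-s*L[:,1],p[1]+s*L[:,0]+c*L[:,1],L[:,2]]
def fit(L,uv,s,p0):
    r=least_squares(lambda p:(proj(w(p,L),s)-uv).ravel(),p0,loss="soft_l1");return r.x,(proj(w(r.x,L),s)-uv)
E
python3 - <<'E'
from h import *
s=d["scene"]
t=lambda a,k,o:np.array(a)/k+np.array(o)-.5+.5/k
# wide: lid plate front edge ~ -0.053, z .074
uv=t([[130,242],[315,415],[600,207],[305,518],[135,350]],5.5,(310,220))
L=[[.05,.075,.074],[-.053,.075,.074],[-.053,-.075,.074],[-.05,.075,0],[.05,.075,0]]
for nm,sg in (("w",1),):
  p,r=fit(L,uv,s,[.55,-.15,1.]);print("wide",p,np.degrees(p[2]),r.round(1).tolist())
uv=t([[92,365],[285,292],[372,382],[172,462],[185,578],[375,495],[105,480]],6,(255,125))
L=[[-.05,.043,.07],[.05,.043,.07],[.05,-.043,.07],[-.05,-.043,.07],[-.05,-.043,0],[.05,-.043,0],[-.05,.043,0]]
p,r=fit(L,uv,s,[.6,.15,0]);print("narrow",p,np.degrees(p[2]),r.round(1).tolist())
print("narrow rim top view",proj(w(p,L),d["top"]).round(0).tolist())
for n,uv,z in(("jar",(362,187),.069),("clip",(293,270),.01),("tape",(240,172),.01),("batt",(212,198),.007),("capblk",(430,365),.04),("basket",(495,235),.05)):print(n,ray(uv,z,s).round(3))
E
```

```text
wide [ 0.50851338 -0.18083698  1.39624127] 79.99873201731961 [[0.2, -1.4], [0.9, -0.2], [0.5, -0.4], [-0.8, 1.2], [-1.0, 0.4]]
narrow [ 0.57132647  0.12969229 -0.29562279] -16.937937939434786 [[-1.1, -1.5], [-0.5, -1.2], [0.9, 0.2], [0.2, 0.3], [0.1, 0.9], [0.9, 1.2], [-0.6, -1.0]]
narrow rim top view [[264.0, 200.0], [274.0, 168.0], [302.0, 176.0], [292.0, 209.0], [294.0, 210.0], [303.0, 179.0], [267.0, 202.0]]
jar [ 0.689 -0.01   0.069]
clip [ 0.406 -0.031  0.01 ]
tape [0.565 0.359 0.01 ]
batt [0.437 0.325 0.007]
capblk [ 0.401 -0.373  0.04 ]
basket [ 0.767 -0.338  0.05 ]
```

Call:
send_rows(motion=[{"x": 0,"y": 0,"z": 0,"rx": 0,"ry": 0,"rz": 0.148,"jaw": 0},{"x": 0,"y": 2,"z": 0,"rx": 0,"ry": 0,"rz": 0.148,"jaw": 0},{"x": 3,"y": 2.2,"z": 0,"rx": 0,"ry": 0,"rz": 0,"jaw": 0},{"x": 4,"y": 2.2,"z": 0,"rx": 0,"ry": 0,"rz": 0,"jaw": 0},{"x": 3.8,"y": 0,"z": 0,"rx": 0,"ry": 0,"rz": 0,"jaw": 0}], grip_force=5)

```text
clock: 0.6
tool_pos: [0.7206, 0.0869, 0.2489]
eef_rot: [0.805, 0.594, 0.0, 0.001]
contact_force: [-0.1, 0.5, -0.2]
opening: 0.568
finger_force: 0.0
```

Run:
```python
from plant import *
from h import *
import cv2
L=[]
hp=[.5713,.1297,-.2956]; 
def lid(p,th,r,up,y): # r along plate from hinge, up normal
    x=-r*np.cos(th)+up*np.sin(th);z=r*np.sin(th)+up*np.cos(th);return w(p,[[.052+x,y,.072+z]])[0]
pts=[lid(hp,1.85,r,u,y) for r,u,y in((.132,.028,.024),(.132,.028,-.024),(.104,0,.043),(.104,0,-.043))]
a=np.array([[320,82],[437,172],[420,38],[432,140]])/6+[255,125]
print(proj(np.array(pts),d["scene"]).round(1).tolist(),a.round(1).tolist())
s=get_state();print(s["tool_pos"],s["eef_rot"],s["opening"])
n=snapshot("top");cv2.imwrite("pics/t1.png",cv2.resize(n["img"][90:270,180:460,::-1],None,fx=2.8,fy=2.8,interpolation=cv2.INTER_CUBIC))
```

```text
[[324.8, 130.1], [334.9, 138.2], [309.9, 137.0], [327.3, 152.3]] [[308.3, 138.7], [327.8, 153.7], [325.0, 131.3], [327.0, 148.3]]
[0.72061258 0.08687902 0.24888686] [8.04530122e-01 5.93911221e-01 1.56574882e-04 8.48192243e-04] 0.568458148628834
```

View pics/t1.png

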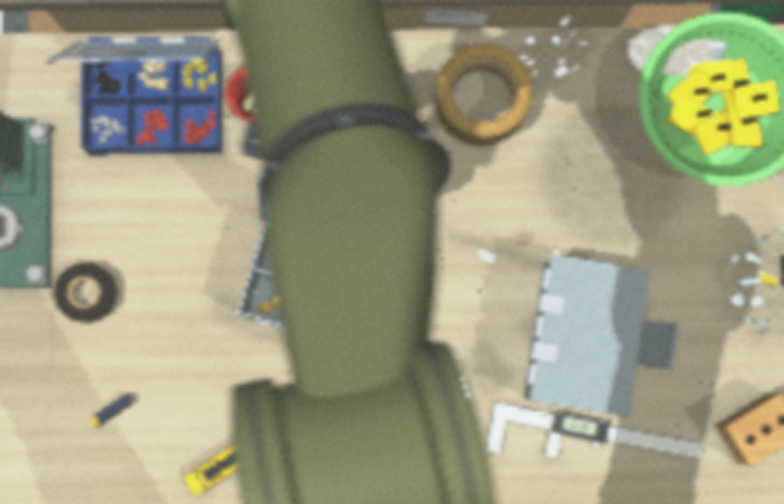

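Call:
send_rows(motion=[{"x": 0,"y": 0,"z": 1.5,"jaw": 0},{"x": 0,"y": 0,"z": 2,"jaw": 0},{"x": 0,"y": 0,"z": 2,"jaw": 0},{"x": 0,"y": 0,"z": 1.8,"jaw": 0},{"x": 0,"y": 0,"z": 0,"jaw": 0}])

```text
schema error: expected keys x, y, z, rx, ry, rz, jaw
```

Call:
send_rows(motion=[{"x": 0,"y": -1,"z": 0,"jaw": 0},{"x": 0,"y": -1,"z": 0,"jaw": 0},{"x": 0,"y": -0.8,"z": 0,"jaw": 0},{"x": 0,"y": -0.8,"z": 0,"jaw": 0},{"x": 0,"y": -0.8,"z": 0,"jaw": 0}])

```text
schema error: expected keys x, y, z, rx, ry, rz, jaw
```

Call:
send_rows(motion=[{"x": 0,"y": -0.8,"z": 0,"jaw": 0},{"x": 0,"y": -0.8,"z": 0,"jaw": 0},{"x": 0,"y": -0.8,"z": 0,"jaw": 0},{"x": 0,"y": -0.8,"z": 0,"jaw": 0},{"x": 0,"y": -0.8,"z": 0,"jaw": 0}])

```text
schema error: expected keys x, y, z, rx, ry, rz, jaw
```

Call:
send_rows(motion=[{"x": 0,"y": -0.6,"z": 0,"jaw": 0},{"x": 0,"y": -0.6,"z": 0,"jaw": 0},{"x": 0,"y": -0.6,"z": 0,"jaw": 0},{"x": 0,"y": 0,"z": 0,"jaw": 0},{"x": 0,"y": 0,"z": 0,"jaw": 0}])

```text
schema error: expected keys x, y, z, rx, ry, rz, jaw
```

Run:
```python
from plant import *
from h import *
import cv2
n=snapshot("scene");cv2.imwrite("pics/s2.png",cv2.resize(n["img"][80:320,180:460,::-1],None,fx=2.4,fy=2.4,interpolation=cv2.INTER_CUBIC))
# joint wide fit
L=[[.05,.075,.074],[-.053,.075,.074],[-.053,-.075,.074],[-.05,.075,0],[.05,.075,0]]
u1=np.array([[130,242],[315,415],[600,207],[305,518],[135,350]])/5.5+[310,220]-.4
L2=[[.05,-.075,.074],[-.053,-.075,.074],[-.053,.075,.074],[.05,.075,.074],[-.08,-.024,.1],[-.08,.024,.1]]
u2=np.array([[550,250],[648,268],[628,415],[528,398],[677,322],[669,368]])/2.8+[180,90]-.3
f=lambda p:np.r_[(proj(w(p,L),d["scene"])-u1).ravel(),(proj(w(p,L2),d["top"])-u2).ravel()]
r=least_squares(f,[.51,-.18,1.4],loss="soft_l1");print(r.x,np.degrees(r.x[2]),f(r.x).round(1))
```

```text
[ 0.50798946 -0.1807245   1.3946355 ] 79.90672821544315 [-0.1 -1.4  0.6 -0.   0.3 -0.2 -1.1  1.3 -1.2  0.4  0.5  1.2  0.4  0.5
  0.2 -0.9  0.6 -0.7 -0.8 -0.6 -0.3 -0.3]
```

View pics/s2.png

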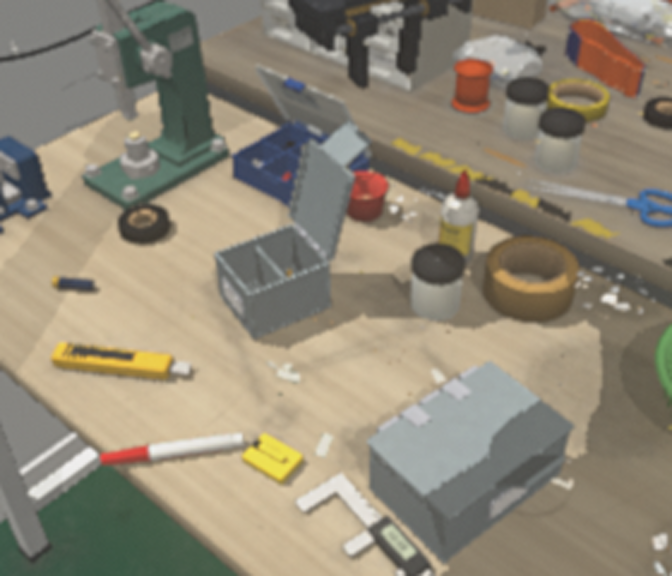

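Call:
send_rows(motion=[{"x": 0,"y": 0,"z": 1.5,"rx": 0,"ry": 0,"rz": 0,"jaw": 0},{"x": 0,"y": 0,"z": 2,"rx": 0,"ry": 0,"rz": 0,"jaw": 0},{"x": 0,"y": 0,"z": 2,"rx": 0,"ry": 0,"rz": 0,"jaw": 0},{"x": 0,"y": 0,"z": 1.8,"rx": 0,"ry": 0,"rz": 0,"jaw": 0},{"x": 0,"y": 0,"z": 0,"rx": 0,"ry": 0,"rz": 0,"jaw": 0}])

```text
clock: 1.2
tool_pos: [0.7158, 0.0866, 0.1733]
eef_rot: [0.804, 0.595, -0.003, -0.001]
contact_force: [-0.1, 0.2, 0.1]
opening: 0.027
finger_force: 0.0
```

Call:
send_rows(motion=[{"x": 0,"y": -1,"z": 0,"rx": 0,"ry": 0,"rz": 0,"jaw": 0},{"x": 0,"y": -1,"z": 0,"rx": 0,"ry": 0,"rz": 0,"jaw": 0},{"x": 0,"y": -0.8,"z": 0,"rx": 0,"ry": 0,"rz": 0,"jaw": 0},{"x": 0,"y": -0.8,"z": 0,"rx": 0,"ry": 0,"rz": 0,"jaw": 0},{"x": 0,"y": -0.8,"z": 0,"rx": 0,"ry": 0,"rz": 0,"jaw": 0}])

```text
clock: 1.7
tool_pos: [0.6761, 0.1004, 0.1774]
eef_rot: [0.804, 0.595, 0.0, 0.0]
contact_force: [-0.0, 0.1, 0.5]
opening: 0.004
finger_force: 0.2
```

Call:
send_rows(motion=[{"x": 0,"y": -0.8,"z": 0,"rx": 0,"ry": 0,"rz": 0,"jaw": 0},{"x": 0,"y": -0.8,"z": 0,"rx": 0,"ry": 0,"rz": 0,"jaw": 0},{"x": 0,"y": -0.8,"z": 0,"rx": 0,"ry": 0,"rz": 0,"jaw": 0},{"x": 0,"y": -0.8,"z": 0,"rx": 0,"ry": 0,"rz": 0,"jaw": 0},{"x": 0,"y": -0.8,"z": 0,"rx": 0,"ry": 0,"rz": 0,"jaw": 0}])

```text
clock: 2.2
tool_pos: [0.6373, 0.1123, 0.1767]
eef_rot: [0.804, 0.595, -0.0, -0.0]
contact_force: [0.2, 0.1, -0.1]
opening: 0.006
finger_force: 0.0
```

Run:
```python
from plant import *
import cv2
n=snapshot("scene");cv2.imwrite("pics/s3.png",cv2.resize(n["img"][80:240,220:400,::-1],None,fx=2.4,fy=2.4,interpolation=cv2.INTER_CUBIC))
```

```text
(no output)
```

View pics/s3.png

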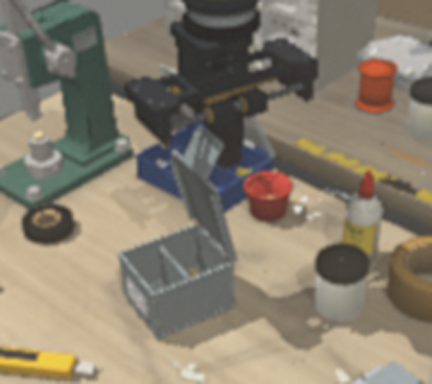

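The lid stands near upright ahead of the fingers (edge near (195,165) in the crop); a little more push tips it.

Call:
send_rows(motion=[{"x": 0,"y": -0.7,"z": 0,"rx": 0,"ry": 0,"rz": 0,"jaw": 0},{"x": 0,"y": -0.7,"z": 0,"rx": 0,"ry": 0,"rz": 0,"jaw": 0},{"x": 0,"y": -0.7,"z": 0,"rx": 0,"ry": 0,"rz": 0,"jaw": 0},{"x": 0,"y": -0.7,"z": 0,"rx": 0,"ry": 0,"rz": 0,"jaw": 0},{"x": 0,"y": 0,"z": 0,"rx": 0,"ry": 0,"rz": 0,"jaw": 0}])

```text
clock: 2.75
tool_pos: [0.6101, 0.1208, 0.1768]
eef_rot: [0.803, 0.596, -0.0, -0.0]
contact_force: [-0.7, -0.9, 1.5]
opening: 0.006
finger_force: 0.0
```

Call:
send_rows(motion=[{"x": 0,"y": 0,"z": -2,"rx": 0,"ry": 0,"rz": 0,"jaw": 0},{"x": 0,"y": 0,"z": -3,"rx": 0,"ry": 0,"rz": 0,"jaw": 0},{"x": 0,"y": 0,"z": -3,"rx": 0,"ry": 0,"rz": 0,"jaw": 0},{"x": 0,"y": 0,"z": -2,"rx": 0,"ry": 0,"rz": 0,"jaw": 0},{"x": 0,"y": 0,"z": 0,"rx": 0,"ry": 0,"rz": 0,"jaw": 0}])

```text
clock: 3.25
tool_pos: [0.6134, 0.1206, 0.28]
eef_rot: [0.804, 0.595, 0.003, 0.001]
contact_force: [0.7, 0.0, -0.2]
opening: 0.006
finger_force: 0.0
```

Run:
```python
from plant import *
import cv2
n=snapshot("scene");cv2.imwrite("pics/s4.png",cv2.resize(n["img"][80:240,220:400,::-1],None,fx=2.4,fy=2.4,interpolation=cv2.INTER_CUBIC))
```

```text
(no output)
```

View pics/s4.png

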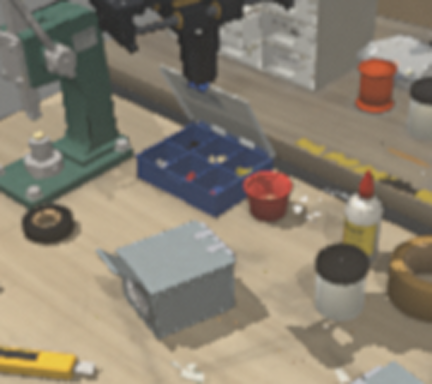

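Call:
send_rows(motion=[{"x": -2,"y": 0,"z": 0,"rx": 0,"ry": 0,"rz": -0.06,"jaw": 0},{"x": -4,"y": -1,"z": 0,"rx": 0,"ry": 0,"rz": -0.06,"jaw": 0},{"x": -4,"y": -1,"z": 0,"rx": 0,"ry": 0,"rz": 0,"jaw": 0},{"x": -4,"y": -1,"z": 0,"rx": 0,"ry": 0,"rz": 0,"jaw": 0},{"x": -4,"y": 0,"z": 0,"rx": 0,"ry": 0,"rz": 0,"jaw": 0}])

```text
clock: 3.8
tool_pos: [0.5431, -0.0512, 0.2753]
eef_rot: [0.766, 0.643, -0.001, -0.001]
contact_force: [2.0, 0.5, 0.4]
opening: 0.008
finger_force: 0.0
```

Call:
send_rows(motion=[{"x": -4,"y": -1,"z": 0,"rx": 0,"ry": 0,"rz": 0,"jaw": 0},{"x": -4,"y": -1,"z": 0,"rx": 0,"ry": 0,"rz": 0,"jaw": 0},{"x": -4,"y": 0,"z": 0,"rx": 0,"ry": 0,"rz": 0,"jaw": 0},{"x": -4,"y": 0,"z": 0,"rx": 0,"ry": 0,"rz": 0,"jaw": 0},{"x": -4,"y": 0,"z": 0,"rx": 0,"ry": 0,"rz": 0,"jaw": 0}])

```text
clock: 4.3
tool_pos: [0.4896, -0.2449, 0.2753]
eef_rot: [0.767, 0.642, -0.001, -0.001]
contact_force: [0.4, -0.7, -1.2]
opening: 0.007
finger_force: 0.0
```

Call:
send_rows(motion=[{"x": -4,"y": 0,"z": 0,"rx": 0,"ry": 0,"rz": 0,"jaw": 0},{"x": -4,"y": 0,"z": 0,"rx": 0,"ry": 0,"rz": 0,"jaw": 0},{"x": -4,"y": 0,"z": 0,"rx": 0,"ry": 0,"rz": 0,"jaw": 0},{"x": -1,"y": 0,"z": 0,"rx": 0,"ry": 0,"rz": 0,"jaw": 0},{"x": 0,"y": 0,"z": 0,"rx": 0,"ry": 0,"rz": 0,"jaw": 0}])

```text
clock: 4.8
tool_pos: [0.4666, -0.3731, 0.2751]
eef_rot: [0.768, 0.641, -0.001, -0.001]
contact_force: [-0.0, 0.5, -0.2]
opening: 0.001
finger_force: 0.0
```

Call:
send_rows(motion=[{"x": 0,"y": 0,"z": 0,"rx": 0,"ry": 0.13,"rz": 0,"jaw": 0},{"x": 0,"y": 0,"z": 0,"rx": 0,"ry": 0.13,"rz": 0,"jaw": 0},{"x": 0,"y": 0,"z": 0,"rx": 0,"ry": 0.13,"rz": 0,"jaw": 0},{"x": 0,"y": 0,"z": 0,"rx": 0,"ry": 0.13,"rz": 0,"jaw": 0},{"x": 0,"y": 0,"z": 0,"rx": 0,"ry": 0.13,"rz": 0,"jaw": 0}])

```text
clock: 5.3
tool_pos: [0.4693, -0.3695, 0.2773]
eef_rot: [0.725, 0.609, 0.247, -0.207]
contact_force: [-0.2, 0.6, 0.2]
opening: 0.008
finger_force: 0.0
```

```bash
cat >> h.py <<'E'
from scipy.spatial.transform import Rotation as R
B=np.array([.508,-.1807,1.3946])
def rep():
    from plant import get_state
    s=get_state();M=R.from_quat(s["eef_rot"]).as_matrix();c,n=np.cos(B[2]),np.sin(B[2]);W=np.array([[c,n,0],[-n,c,0],[0,0,1]])
    p=W@(np.array(s["tool_pos"])-[B[0],B[1],0])-[.052,0,0]   # box axes from hinge; z world
    print("q",np.round(s["q"],2),"F",np.round(s["contact_force"],1),"t",s["clock"]);print("TCP s,y,z",p.round(4),"tip",(p+.011*W@M[:,2]).round(4));print("tool axes in box",(W@M).round(3).tolist())
E
python3 -c "from h import *;rep()"
```

```text
q [ 1.03  0.87 -0.41  1.31 -0.25  1.37  0.63] F [-0.2  0.6  0.2] t 5.3
TCP s,y,z [-0.2446  0.005   0.2773] tip [-0.2379  0.005   0.2686]
tool axes in box [[0.792, 0.003, 0.611], [0.003, -1.0, 0.001], [0.611, 0.001, -0.792]]
```

Call:
send_rows(motion=[{"x": 0,"y": -0.2,"z": 0,"rx": 0,"ry": 0.135,"rz": 0,"jaw": 0},{"x": 0,"y": 0,"z": 0,"rx": 0,"ry": 0.135,"rz": 0,"jaw": 0},{"x": -2,"y": 0,"z": 2,"rx": 0,"ry": 0,"rz": 0,"jaw": 0},{"x": -2,"y": 0,"z": 2,"rx": 0,"ry": 0,"rz": 0,"jaw": 0},{"x": -2,"y": 0,"z": 2,"rx": 0,"ry": 0,"rz": 0,"jaw": 0}])

```text
clock: 5.8
tool_pos: [0.4692, -0.3573, 0.1914]
eef_rot: [0.686, 0.576, 0.341, -0.286]
contact_force: [0.8, -0.4, 0.6]
opening: 0.005
finger_force: 0.0
```

Call:
send_rows(motion=[{"x": -2,"y": 0,"z": 2,"rx": 0,"ry": 0,"rz": 0,"jaw": 0},{"x": -1.6,"y": 0,"z": 1.6,"rx": 0,"ry": 0,"rz": 0,"jaw": 0},{"x": -1,"y": 0,"z": 1.6,"rx": 0,"ry": 0,"rz": 0,"jaw": 0},{"x": 0,"y": 0,"z": 0,"rx": 0,"ry": 0,"rz": 0,"jaw": 0},{"x": 0,"y": 0,"z": 0,"rx": 0,"ry": 0,"rz": 0,"jaw": 0}])

```text
clock: 6.3
tool_pos: [0.4715, -0.345, 0.1251]
eef_rot: [0.686, 0.576, 0.341, -0.286]
contact_force: [-0.3, -0.4, -0.5]
opening: 0.006
finger_force: 0.0
```

Run:
```python
from h import *;rep()
from plant import *
import cv2
n=snapshot("scene");cv2.imwrite("pics/s5.png",cv2.resize(n["img"][180:380,280:560,::-1],None,fx=2.8,fy=2.8,interpolation=cv2.INTER_CUBIC))
```

```text
q [ 1.09  1.17 -0.45  1.3  -0.32  1.31  0.77] F [-0.3 -0.4 -0.5] t 6.3
TCP s,y,z [-0.2202  0.0072  0.1251] tip [-0.2114  0.0072  0.1184]
tool axes in box [[0.604, 0.002, 0.797], [0.001, -1.0, 0.002], [0.797, -0.0, -0.604]]
```

View pics/s5.png

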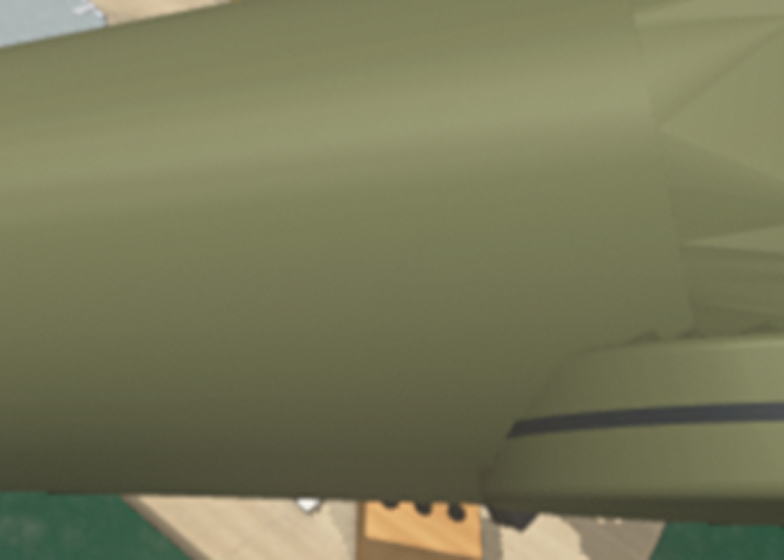

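Call:
send_rows(motion=[{"x": 0,"y": 0.7,"z": 2.5,"rx": 0,"ry": 0,"rz": 0,"jaw": 0},{"x": 0,"y": 0,"z": 2.5,"rx": 0,"ry": 0,"rz": 0,"jaw": 0},{"x": 0,"y": 0,"z": 2.5,"rx": 0,"ry": 0,"rz": 0,"jaw": 0},{"x": 0,"y": 0,"z": 2,"rx": 0,"ry": 0,"rz": 0,"jaw": 0},{"x": 0,"y": 0,"z": 0.8,"rx": 0,"ry": 0,"rz": 0,"jaw": 0}])

```text
clock: 6.85
tool_pos: [0.4924, -0.2655, 0.0628]
eef_rot: [0.686, 0.576, 0.341, -0.286]
contact_force: [0.0, 0.3, 0.3]
opening: 0.006
finger_force: 0.0
```

```bash
python3 -c "from h import *;rep()"
```

```text
q [ 1.02  1.22 -0.48  1.47 -0.35  1.07  0.8 ] F [0.  0.3 0.3] t 6.85
TCP s,y,z [-0.1382  0.0005  0.0628] tip [-0.1294  0.0005  0.0561]
tool axes in box [[0.605, 0.002, 0.796], [0.002, -1.0, 0.001], [0.796, 0.0, -0.605]]
```

Run:
```python
import numpy as np
ph=np.radians(7.8+np.arange(0,106,5.25));c=.125*np.c_[-np.cos(ph),np.sin(ph)];d=np.diff(c,axis=0)*100
print(np.c_[.605*d[:,0]+.796*d[:,1],.796*d[:,0]-.605*d[:,1]].round(2).tolist())
```

```text
[[1.02, -0.52], [1.06, -0.42], [1.1, -0.32], [1.12, -0.22], [1.14, -0.12], [1.14, -0.01], [1.14, 0.09], [1.13, 0.2], [1.1, 0.3], [1.07, 0.4], [1.03, 0.5], [0.98, 0.59], [0.92, 0.68], [0.86, 0.76], [0.79, 0.83], [0.71, 0.9], [0.62, 0.96], [0.53, 1.01], [0.43, 1.06], [0.34, 1.09]]
```

Call:
send_rows(motion=[{"x": 0.4,"y": 0,"z": -0.3,"rx": 0,"ry": 0,"rz": 0,"jaw": 0},{"x": 0.5,"y": 0,"z": -0.4,"rx": 0,"ry": 0,"rz": 0,"jaw": 0},{"x": 0.4,"y": 0,"z": -0.3,"rx": 0,"ry": 0,"rz": 0,"jaw": 0},{"x": 0.4,"y": 0,"z": -0.3,"rx": 0,"ry": 0,"rz": 0,"jaw": 0},{"x": 0.4,"y": 0,"z": -0.3,"rx": 0,"ry": 0,"rz": 0,"jaw": 0}])

```text
clock: 7.35
tool_pos: [0.492, -0.268, 0.0894]
eef_rot: [0.687, 0.575, 0.34, -0.284]
contact_force: [0.2, -0.2, 0.5]
opening: 0.006
finger_force: 0.3
```

```bash
python3 -c "from h import *;rep()"
```

```text
q [ 1.03  1.18 -0.49  1.47 -0.36  1.09  0.78] F [ 0.2 -0.2  0.5] t 7.35
TCP s,y,z [-0.1407  0.0005  0.0894] tip [-0.132   0.0005  0.0827]
tool axes in box [[0.607, -0.001, 0.795], [0.0, -1.0, -0.001], [0.795, 0.001, -0.607]]
```

Call:
send_rows(motion=[{"x": 1.02,"y": 0,"z": -0.5,"rx": 0,"ry": 0,"rz": 0,"jaw": 0},{"x": 1.06,"y": 0,"z": -0.4,"rx": 0,"ry": 0,"rz": 0,"jaw": 0},{"x": 1.1,"y": 0,"z": -0.3,"rx": 0,"ry": 0,"rz": 0,"jaw": 0},{"x": 1.12,"y": 0,"z": -0.2,"rx": 0,"ry": 0,"rz": 0,"jaw": 0},{"x": 1.14,"y": 0,"z": -0.1,"rx": 0,"ry": 0,"rz": 0,"jaw": 0}])

```text
clock: 7.85
tool_pos: [0.4957, -0.2463, 0.142]
eef_rot: [0.687, 0.576, 0.34, -0.285]
contact_force: [-0.7, -2.9, 1.8]
opening: 0.008
finger_force: 1.1
```

```bash
python3 -c "from h import *;rep()"
```

```text
q [ 1.02  1.09 -0.51  1.53 -0.39  1.09  0.75] F [-0.7 -2.9  1.8] t 7.85
TCP s,y,z [-0.1188  0.0006  0.142 ] tip [-0.11    0.0006  0.1354]
tool axes in box [[0.606, -0.0, 0.795], [0.0, -1.0, -0.0], [0.795, 0.001, -0.606]]
```

Call:
send_rows(motion=[{"x": 1.14,"y": 0,"z": 0,"rx": 0,"ry": 0,"rz": 0,"jaw": 0},{"x": 1.14,"y": 0,"z": 0.1,"rx": 0,"ry": 0,"rz": 0,"jaw": 0},{"x": 1.13,"y": 0,"z": 0.2,"rx": 0,"ry": 0,"rz": 0,"jaw": 0},{"x": 1.1,"y": 0,"z": 0.3,"rx": 0,"ry": 0,"rz": 0,"jaw": 0},{"x": 1.07,"y": 0,"z": 0.4,"rx": 0,"ry": 0,"rz": 0,"jaw": 0}])

```text
clock: 8.35
tool_pos: [0.5031, -0.2043, 0.18]
eef_rot: [0.687, 0.576, 0.341, -0.285]
contact_force: [-0.3, -2.9, 1.4]
opening: 0.008
finger_force: 0.8
```

Call:
send_rows(motion=[{"x": 1.03,"y": 0,"z": 0.5,"rx": 0,"ry": 0,"rz": 0,"jaw": 0},{"x": 0.98,"y": 0,"z": 0.6,"rx": 0,"ry": 0,"rz": 0,"jaw": 0},{"x": 0.92,"y": 0,"z": 0.7,"rx": 0,"ry": 0,"rz": 0,"jaw": 0},{"x": 0.86,"y": 0,"z": 0.76,"rx": 0,"ry": 0,"rz": 0,"jaw": 0},{"x": 0.79,"y": 0,"z": 0.83,"rx": 0,"ry": 0,"rz": 0,"jaw": 0}])

```text
clock: 8.85
tool_pos: [0.5124, -0.1504, 0.1951]
eef_rot: [0.687, 0.576, 0.34, -0.285]
contact_force: [0.8, -0.8, -0.9]
opening: 0.004
finger_force: 0.1
```

```bash
python3 -c "from h import *;rep()"
```

```text
q [ 0.94  0.98 -0.57  1.71 -0.48  0.96  0.69] F [ 0.8 -0.8 -0.9] t 8.85
TCP s,y,z [-0.0214  0.001   0.1951] tip [-0.0126  0.001   0.1884]
tool axes in box [[0.606, 0.001, 0.796], [0.0, -1.0, 0.001], [0.796, -0.0, -0.606]]
```

Call:
send_rows(motion=[{"x": 0.65,"y": 0,"z": 0.9,"rx": 0,"ry": 0,"rz": 0,"jaw": 0},{"x": 0.55,"y": 0,"z": 0.96,"rx": 0,"ry": 0,"rz": 0,"jaw": 0},{"x": 0.45,"y": 0,"z": 1.0,"rx": 0,"ry": 0,"rz": 0,"jaw": 0},{"x": 0.35,"y": 0,"z": 1.05,"rx": 0,"ry": 0,"rz": 0,"jaw": 0},{"x": 0.0,"y": 0,"z": 0,"rx": 0,"ry": 0,"rz": 0,"jaw": 0}])

```text
clock: 9.35
tool_pos: [0.5199, -0.1079, 0.1868]
eef_rot: [0.687, 0.576, 0.34, -0.285]
contact_force: [0.2, -0.8, -0.2]
opening: 0.003
finger_force: 0.0
```

```bash
python3 -c "from h import *;rep()"
```

```text
q [ 0.9   0.98 -0.6   1.77 -0.52  0.86  0.69] F [ 0.2 -0.8 -0.2] t 9.35
TCP s,y,z [0.0218 0.001  0.1868] tip [0.0305 0.001  0.1802]
tool axes in box [[0.606, 0.001, 0.796], [0.0, -1.0, 0.001], [0.796, -0.0, -0.606]]
```

Call:
send_rows(motion=[{"x": 0,"y": 0,"z": -1.5,"rx": 0,"ry": 0,"rz": 0,"jaw": 0},{"x": 0,"y": 0,"z": -3,"rx": 0,"ry": 0,"rz": 0,"jaw": 0},{"x": 0,"y": 0,"z": -4,"rx": 0,"ry": 0,"rz": 0,"jaw": 0},{"x": 0,"y": 0,"z": -4,"rx": 0,"ry": 0,"rz": 0,"jaw": 0},{"x": 0,"y": 0,"z": -4,"rx": 0,"ry": 0,"rz": 0,"jaw": 0}])

```text
clock: 9.85
tool_pos: [0.4962, -0.2397, 0.288]
eef_rot: [0.687, 0.575, 0.34, -0.285]
contact_force: [0.7, -0.3, 0.2]
opening: 0.008
finger_force: 0.0
```

Call:
send_rows(motion=[{"x": 4,"y": 0,"z": -4,"rx": 0,"ry": -0.13,"rz": 0,"jaw": 0},{"x": 4,"y": 0,"z": -4,"rx": 0,"ry": -0.13,"rz": 0,"jaw": 0},{"x": 0,"y": 0,"z": -3,"rx": 0,"ry": -0.13,"rz": 0,"jaw": 0},{"x": 0,"y": 0,"z": -3,"rx": 0,"ry": -0.13,"rz": 0,"jaw": 0},{"x": 0,"y": 0,"z": 0,"rx": 0,"ry": 0,"rz": 0,"jaw": 0}])

```text
clock: 10.35
tool_pos: [0.4923, -0.277, 0.4427]
eef_rot: [0.75, 0.632, 0.153, -0.121]
contact_force: [0.1, 0.1, 0.1]
opening: 0.012
finger_force: 0.0
```

Run:
```python
from h import *;rep()
from plant import *
import cv2
a=snapshot("scene")["img"][100:340,180:460,::-1];b=snapshot("top")["img"][90:330,190:470,::-1]
cv2.imwrite("pics/end.png",cv2.resize(np.vstack([a[:200],b[:200]]),None,fx=1.5,fy=1.5,interpolation=cv2.INTER_CUBIC))
```

```text
q [ 0.84  0.54 -0.4   1.33 -0.17  1.42  0.35] F [0.1 0.1 0.1] t 10.35
TCP s,y,z [-0.1496 -0.0015  0.4427] tip [-0.1454 -0.0016  0.4325]
tool axes in box [[0.924, 0.003, 0.383], [0.007, -1.0, -0.009], [0.383, 0.012, -0.924]]
```

Call:
send_rows(motion=[{"x": 4,"y": 2,"z": 1.5,"rx": 0,"ry": 0,"rz": 0,"jaw": 0},{"x": 4,"y": 2,"z": 1.5,"rx": 0,"ry": 0,"rz": 0,"jaw": 0},{"x": 4,"y": 2,"z": 1.5,"rx": 0,"ry": 0,"rz": 0,"jaw": 0},{"x": 4,"y": 2,"z": 1.5,"rx": 0,"ry": 0,"rz": 0,"jaw": 0},{"x": 4,"y": 2,"z": 1.5,"rx": 0,"ry": 0,"rz": 0,"jaw": 0}])

```text
clock: 10.95
tool_pos: [0.6257, -0.0849, 0.4424]
eef_rot: [0.752, 0.628, 0.151, -0.13]
contact_force: [1.3, -0.5, -0.7]
opening: 0.004
finger_force: 0.0
```

Call:
send_rows(motion=[{"x": 4,"y": 1,"z": 1.5,"rx": 0,"ry": 0,"rz": 0,"jaw": 0},{"x": 4,"y": 1,"z": 1.5,"rx": 0,"ry": 0,"rz": 0,"jaw": 0},{"x": 4,"y": 0,"z": 1.5,"rx": 0,"ry": 0,"rz": 0,"jaw": 0},{"x": 4,"y": 0,"z": 1.5,"rx": 0,"ry": 0,"rz": 0,"jaw": 0},{"x": 0,"y": 0,"z": 0,"rx": 0,"ry": 0,"rz": 0,"jaw": 0}])

```text
clock: 11.45
tool_pos: [0.6736, 0.0874, 0.4501]
eef_rot: [0.748, 0.633, 0.152, -0.133]
contact_force: [0.3, 0.0, 0.0]
opening: 0.008
finger_force: 0.0
```

Run:
```python
from plant import *
import cv2,numpy as np
a=snapshot("scene")["img"][100:340,180:460,::-1];b=snapshot("top")["img"][90:330,190:470,::-1]
cv2.imwrite("pics/end2.png",cv2.resize(np.vstack([a[:220],b[:170]]),None,fx=1.5,fy=1.5,interpolation=cv2.INTER_CUBIC))
print(get_state()["tool_pos"])
```

```text
[0.67461026 0.07946193 0.44949104]
```

View pics/end2.png

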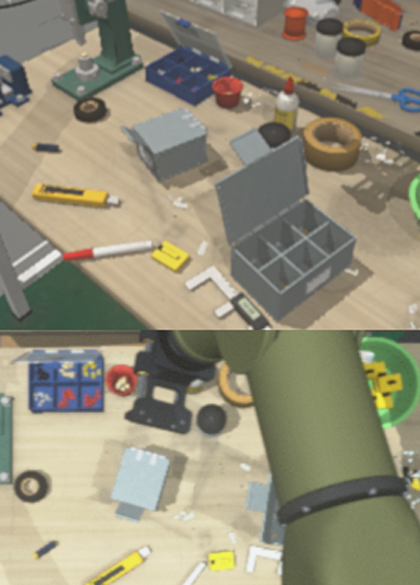

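The picture shows the wide lid open and leaning back (near (262,185)), the narrow lid shut (near (165,140)) and the bystanders in place.

```bash
python3 -c "
from plant import *
print(finish_job())"
```

```text
the job is handed in; nothing more can be done
None
```

I shut the narrow box's lid and left the wide box's lid open, leaning back past upright; the last picture shows both boxes and the bystanders in place, and the job is handed in (no verdict was returned).

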